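# Seat the marker carriage, then hold the mirror so the camera sees the marker

### The arm

A 6-joint arm with a two-finger parallel gripper is mounted at the origin on a cart in front of the work surface, level with it; the furniture and walls round the work are solid. World frame = base frame: x ahead of the robot, y to its left, z up, the work surface at z = 0. Lengths are in m, angles in rad, forces in N, time in s.
With the tool pointing down it reaches from about 0.3 to 0.825 m from the base axis. Payload 5.4 kg.
Tool frame: the origin (TCP) lies at the very end of the fingers, on their centre line; the grasp point (between the pads) lies 19 mm behind it; z points along the fingers, y is the line along which they close (so a half turn about z gives the same grasp; the last joint's range is limited). The gripper opens to 92 mm and grips with 3 to 60 N. Pads are 20 mm wide; open, the fingers measure 128 mm over their backs; the gripper's body (75 mm by 189 mm) begins 69 mm behind the grasp point.
Start: joints at [-1.451, 0.158, 1.597, -0, 1.386, -0.21], TCP at [0.186, -0.544, 0.215] pointing down, gripper open.
Joint ranges: [-2.91, 2.91], [-0.94, 2.29], [0.18, 2.7], [-1.29, 4.43], [0.17, 2.64], [-3, 3]. Speed limits (rad/s): [2.57, 2.57, 3.14, 3.14, 3.14, 3.14].

### API

Orientations are given as a rotation vector (axis times angle).
In Python, from workcell import bot gives the robot as it stands. Calls block until the motion is done:
- bot.goto(position, orientation): joint-space move of the TCP to a pose.
- bot.line_to(position, rot=None, max_speed=0.15): straight line of the TCP; rot=None keeps the orientation; max_speed is the mean speed in m/s.
- bot.set_joints(angles): joint-space move.
- bot.set_gripper(opening, newtons=None): opening from 0.0 (shut) to 1.0 (fully open); newtons is the grip in N (None keeps the last); returns when the fingers have stopped.
- bot.hold(seconds).
- bot.inverse_kinematics(position, orientation): joint angles nearest the present ones, or None.
- bot.read_camera(name): name is "scene" or "top" or "wrist"; returns a dict with "pixels" (384x512x3 uint8, blue, green, red), "fx", "fy", "cx", "cy" (pixels), "R" (3x3) and "t" (3): a world point X has camera coordinates R X + t. Camera axes: x right, y down, z forward; pixel columns grow to the right and rows downward; lengths in m; the calibration is good to about 2 mm. A picture is of the moment at which its call begins. There is no depth.
A pose or a line that the arm cannot do raises bot.MotionError and nothing moves.
- bot.job_done(): hands the job in; it is judged then, once.
Readings, each from a call of its own:
- bot.current_clock(): time.
- bot.current_joints(): joint angles.
- bot.current_joint_vel(): joint speeds.
- bot.current_effort(): joint torques, N m.
- bot.current_ee_pos(): TCP position.
- bot.current_tool_rot(): TCP orientation.
- bot.current_contact_force(): force on the tool from outside, world axes, zero at the start.
- bot.current_ft_torque(): the same for the moment, N m.
- bot.current_opening(): opening from 0.0 (shut) to 1.0 (fully open).
- bot.current_grip_force(): force on a finger pad.
Only numpy, scipy, OpenCV 4.12 (cv2) and the standard library are available. Lean on these libraries where they do the work, as an engineer would, in place of code of your own. Each camera call takes 0.05 s, during which the arm holds its last target. There are 200 camera calls.

### The job

Set up the sherd photo rig: first slide the upright marker plate along its track until its carriage is felt to seat against the stop clamp. Then take the handle on top of the spring-loaded mirror and turn it until the small camera on the same board sees the marker plate in the mirror, middle of its view on the plate. Finish while still gripping the handle and holding that angle, because the mirror springs back when let go; leave the carriage at its stop and the other things on the table undisturbed.

Things in the scene. Friction and masses are not known exactly. Their poses are not given: they have to be found in the camera images.
- bench: flat aluminium board, 70 x 340 x 12 mm, fixed to the table; carries the mirror near one end and the camera at the other. Origin on the table under the mirror's vertical pivot; +y runs along the board from the mirror to the camera, z up
- lens (a point): centre of the front glass of the small black camera (body 78 mm wide, top 131 mm above the table), 200 mm from the mirror's pivot and 95 mm above the table; it cannot move and looks along the board's -y straight at the middle of the mirror
- mirror_face (a point): middle of the square mirror (64 x 64 mm glass in a black frame 72 x 72 mm), on its vertical pivot axis and on the glass surface, 95 mm above the table; +x is the mirror's normal, pointing out of the glass, z up
- mirror_handle (a point): centre of the handle, a black upright blade on top of the mirror, on the pivot axis: 10 mm thick along x (the mirror's normal), 40 mm long along y (parallel to the glass), 34 mm high, centre 159 mm above the table; it sits on a neck above the frame, whose top edge is 131 mm above the table. Grip it across its 10 mm from above
- mirror (a joint): mirror angle in rad, positive counter-clockwise seen from above, range -0.1 to 1.3. At 0 (spring rest) the mirror's normal stands 0.30 rad counter-clockwise from the direction mirror-to-camera. A weak spring (0.08 N m per rad) returns it to 0 when let go. By the law of reflection the camera sees what lies at twice the angle between normal and camera direction
- sight_line (a point): invisible: the middle of the camera's line of sight after reflection, kept true as the mirror turns. Origin at the middle of the mirror, +x along the reflected line, y horizontal to its left. The camera sees the marker when the marker's centre lies on this x axis
- track: aluminium base 250 x 60 x 10 mm with two steel rails, fixed to the table to the robot's right of the mirror; origin on the table under its middle; +x is the direction in which the carriage slides towards the stop, +y the side on which the mirror stands, z up
- carriage (a joint): how far the carriage has slid along the track's +x, in m, range 0 to 0.155; starts at 0 to 0.025, friction about 1 to 2 N, stays where it is left. The stop ends the travel somewhere between 0.055 and 0.095
- carriage_tab (a point): centre of the tab to grip at the top of the marker plate: 32 mm long along the track (x), 10 mm thick (y), 30 mm high, centre 126 mm above the table, top 141 mm. Below it is the plate, 50 mm along the track and 10 mm thick, on a grey carriage block 50 x 46 x 20 mm
- marker (a point): centre of the round target mark (26 mm) on the plate's face that looks to the track's +y, 95 mm above the table; the white plate is 50 mm wide
- carriage_nose (a point): middle of the front (+x) face of the carriage block, which meets the stop, 26 mm above the table
- stop: dark steel clamp with a thumbscrew, 16 x 50 x 18 mm (30 mm with the screw), fixed across the rails; origin in the middle of the lower edge of the face that the carriage meets; +x is the track's +x, so the carriage comes from its -x side
- loupe: bystander, leave alone: black loupe, 38 mm wide, 20 mm high, between board and track; origin at the centre of its underside
- vial_1: bystander, leave alone: white-capped vial, 28 mm wide, 52 mm high, behind the mirror; origin at the centre of its underside
- labels_a: bystander, leave alone: bundle of labels 48 x 65 x 13 mm; origin at the centre of its underside
- flat_brush: bystander, leave alone: flat brush 168 mm long; origin at the centre of its underside
- varnish_bottle: bystander, leave alone: small bottle, 30 mm wide, 69 mm high; origin at the centre of its underside
- sherd_c1: bystander, leave alone: long sherd 49 x 104 x 11 mm; origin at the centre of its underside
- grinder_stone: bystander, leave alone: grey pebble 55 x 89 x 40 mm; origin at the centre of its underside

How it is judged:
On the way:
1. the carriage is seated against the stop clamp (x of carriage_nose in the frame of stop above -0.003 m), for 0.2 s.
At the end, for the whole second after the job is handed in: the carriage's nose is within 3 mm of the stop; the middle of the camera's reflected line of sight passes within 22 mm sideways of the marker's centre (on the 50 mm plate); the mirror is still, and the fingers still grip its handle (contact over 1 N, grasp point within 50 mm of the handle's centre) (x of carriage_nose in the frame of stop above -0.003 m and y of marker in the frame of sight_line between -0.022 and 0.022 m and x of marker in the frame of sight_line above 0.05 m and contact force between the fingers and bench above 1 N and velocity of joint mirror between -0.05 and 0.05 rad/s and distance between the grasp point and mirror_handle below 0.05 m); the arm keeps its last pose, push and grip.
It fails at once if a bystander (loupe, vial, labels, brush, varnish bottle, long sherd or pebble) is pushed more than 20 mm (distance of any of loupe, vial_1, labels_a, flat_brush, varnish_bottle, sherd_c1, grinder_stone from where it was at the start of the episode above 0.02 m).
It also fails if it takes over 45 s, if anything falls off the work surface, if the arm or the gripper's body presses on something with over 40 N, if the wrist force passes 120 N, or if a joint passes its speed limit or range.

## Working session

There is one attempt and no reset: what is moved stays moved. The work goes in short steps, each a Python script; the robot and the scene stay as the last script left them, time stands still between calls to the robot, and variables do not carry over. Pictures are saved under pics/ and viewed, at most 10 in all, crops included, and the job is handed in when it is done.

```bash
mkdir -p pics
python3 - <<'E'
from workcell import bot
import cv2,numpy as np
for n in ("scene","top"):
    c=bot.read_camera(n); cv2.imwrite(f"pics/{n}0.png",cv2.resize(c["pixels"],(800,600),interpolation=cv2.INTER_CUBIC))
    print(n,c["fx"],c["fy"],c["cx"],c["cy"],np.round(c["R"],4).tolist(),np.round(c["t"],4).tolist())
print(bot.current_tool_rot(),bot.current_clock())
E
```

```text
scene 464.02880807256713 464.02880807256713 244.51771434544182 187.48618000985684 [[-0.7387, -0.674, 0.0103], [-0.4133, 0.4408, -0.7968], [0.5325, -0.5928, -0.6042]] [0.4774, 0.2956, 1.5941]
top 414.540202151668 414.540202151668 261.25342625846366 193.54741846569723 [[0.0241, -0.9997, 0.0067], [-0.9912, -0.0248, -0.1302], [0.1303, -0.0035, -0.9915]] [0.0326, 0.5763, 1.3173]
[-3.09732458e+00 -5.15402805e-01 -8.60358126e-05] 0.1
```

View pics/scene0.png

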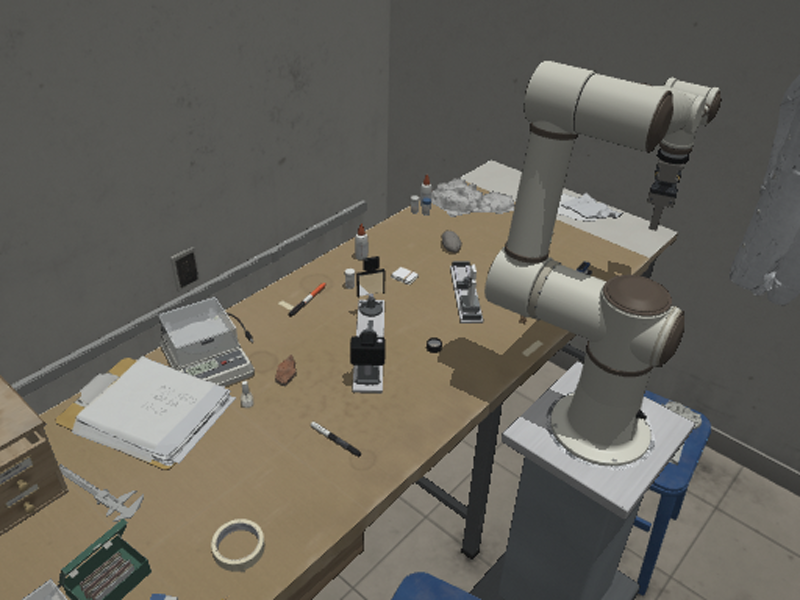

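View pics/top0.png

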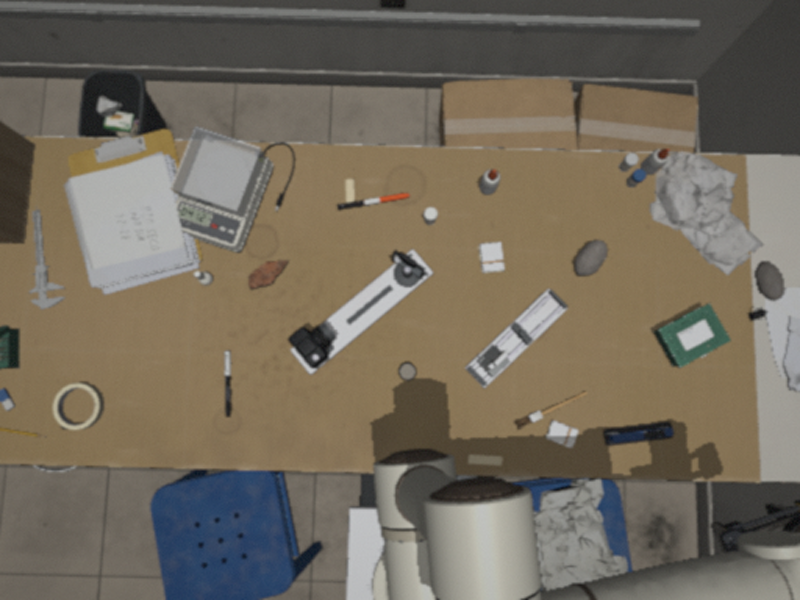

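The top view shows the board running from the camera at (312,345) to the mirror at (408,268). The track runs from (480,373) to (555,302), with the carriage near (492,357) and the stop near (521,332). I'll enlarge that region.

Run:
```python
import cv2
from workcell import bot
p=bot.read_camera("top")["pixels"]
# native cols 180-370, rows 150-255 ; x4
cv2.imwrite("pics/topc.png",cv2.resize(p[150:260,180:370],None,fx=4.2,fy=4.2,interpolation=cv2.INTER_CUBIC))
```

```text
(no output)
```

View pics/topc.png

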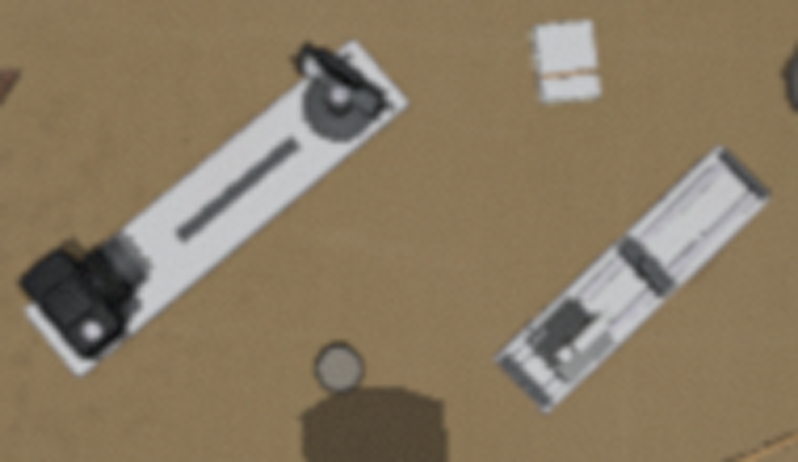

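The crop (offset 180,150; scale 4.2) shows the board corners at (353,39), (408,101), (82,376), (27,312). The track corners are (722,148), (769,193), (546,411), (496,358), the stop is around (645,266), and the carriage is around (572,340).

```bash
cat > h.py <<'E'
import numpy as np, cv2
from workcell import bot
from scipy.spatial.transform import Rotation as Ro
def ray(c,uv,z):
    d=np.c_[(np.array(uv,float)-[c["cx"],c["cy"]])/[c["fx"],c["fy"]],np.ones(len(uv))]@np.array(c["R"])
    o=-np.array(c["R"]).T@c["t"]; z=np.broadcast_to(z,len(uv)); return o+d*((z-o[2])/d[:,2])[:,None]
def proj(c,X):
    p=np.atleast_2d(X)@np.array(c["R"]).T+c["t"]; return p[:,:2]/p[:,2:]*[c["fx"],c["fy"]]+[c["cx"],c["cy"]]
def down(yaw): # tool z down, tool y at world angle yaw
    y=np.array([np.cos(yaw),np.sin(yaw),0]);z=np.array([0,0,-1.]);return Ro.from_matrix(np.c_[np.cross(y,z),y,z]).as_rotvec()
E
python3 - <<'E'
from h import *
c=bot.read_camera("top"); print("cam",-np.array(c["R"]).T@c["t"])
f=lambda l,z: ray(c,np.array(l,float)/4.2+[180,150]-0.4,z)[:,:2]
b=f([(353,39),(408,101),(82,376),(27,312)],.012)
t=f([(722,148),(769,193),(546,411),(496,358)],.010)
for n,q in(("bench",b),("track",t)):
    print(n,q.round(3).tolist(),"c",q.mean(0).round(4),np.linalg.norm(np.roll(q,-1,0)-q,axis=1).round(3))
by=(b[2]+b[3]-b[0]-b[1]);tx=(t[0]+t[1]-t[2]-t[3])
print("bench y ang",np.arctan2(by[1],by[0]),"track x ang",np.arctan2(tx[1],tx[0]))
print("disc",f([(341,104)],.02),"stop face edge",f([(622,240),(660,293)],.028),"handle",f([(318,68)],.176),'plate/tab top',f([(560,330),(600,335)],.141))
print([ (v,bot.inverse_kinematics([*t.mean(0),.4],down(v)) is not None) for v in np.arange(-3,3.1,1)])
print(bot.current_tool_rot(), Ro.from_rotvec(bot.current_tool_rot()).as_matrix().round(2).tolist())
E
```

```text
cam [0.39875249 0.05150682 1.38091825]
bench [[0.697, 0.041], [0.647, -0.004], [0.423, 0.247], [0.472, 0.292]] c [0.5596 0.1442] [0.067 0.336 0.067 0.337]
track [[0.616, -0.255], [0.581, -0.292], [0.405, -0.116], [0.445, -0.077]] c [ 0.5115 -0.185 ] [0.051 0.249 0.056 0.247]
bench y ang 2.301890886262595 track x ang -0.7949912262418084
disc [[0.64207016 0.04981351]] stop face edge [[ 0.53840636 -0.17228286]
 [ 0.49769825 -0.20201835]] handle [[0.6394841 0.0668227]] plate/tab top [[ 0.46135361 -0.1096781 ]
 [ 0.45850316 -0.13815926]]
[(np.float64(-3.0), True), (np.float64(-2.0), True), (np.float64(-1.0), True), (np.float64(0.0), True), (np.float64(1.0), True), (np.float64(2.0), True), (np.float64(3.0), True)]
[-3.09783070e+00 -5.15466037e-01 -1.09227024e-04] [[0.95, 0.32, -0.0], [0.32, -0.95, 0.0], [0.0, -0.0, -1.0]]
```

Run:
```python
from h import *
bot.goto([0.44,-0.13,0.36],down(-2.366))
c=bot.read_camera("wrist"); print(bot.current_clock(),bot.current_joints(),(-np.array(c["R"]).T@c["t"]).round(3),c["fx"])
np.savez("w1.npz",**c)
cv2.imwrite("pics/w1.png",cv2.resize(c["pixels"],(800,600),interpolation=cv2.INTER_CUBIC))
```

```text
2.0917 [-5.52752026e-01 -2.04100401e-01  1.67169256e+00 -1.54296932e-04
  1.67464832e+00  1.81391555e+00] [ 0.488 -0.178  0.53 ] 310.08148682541724
```

View pics/w1.png

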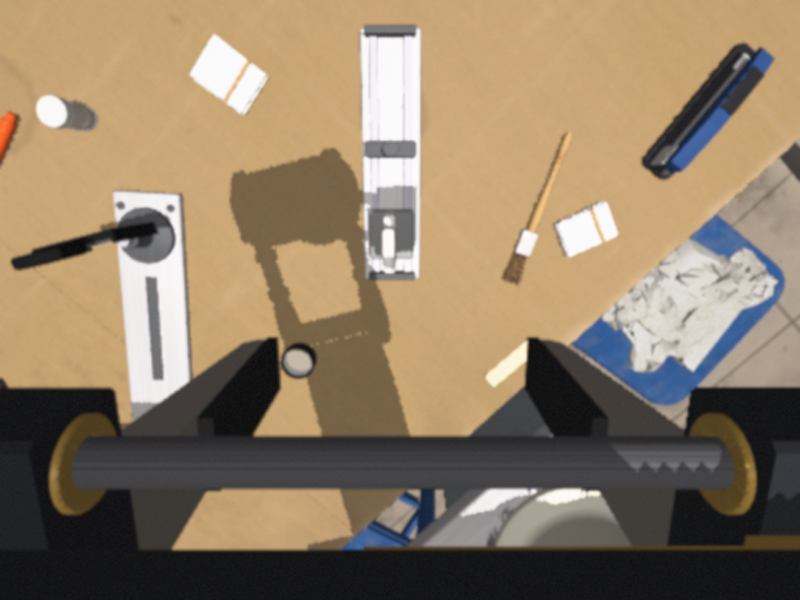

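The wrist view shows the track upright, centred near column 391. The tab and plate top are at about (389,245), the stop is at (390,149), and the pivot disc is at about (147,233).

Run:
```python
import numpy as np,cv2
p=np.load("w1.npz")["pixels"]
a=cv2.resize(p[75:185,222:278],None,fx=5,fy=5,interpolation=cv2.INTER_CUBIC)
b=cv2.resize(p[115:179,0:130],None,fx=3.9,fy=3.9,interpolation=cv2.INTER_CUBIC)
o=np.zeros((550,790,3),np.uint8);o[:,:280]=a;o[:b.shape[0],283:283+507]=b[:,:507]
cv2.imwrite("pics/w1c.png",o)
```

```text
(no output)
```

View pics/w1c.png

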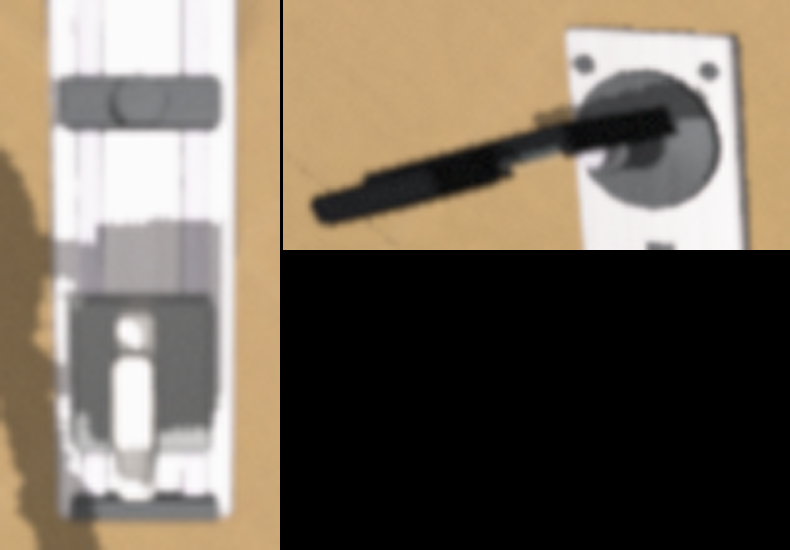

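Run:
```python
from h import *
c=dict(np.load("w1.npz"))
S=800/512
A=lambda l,z: ray(c,np.array(l,float)/5+[222,75]-.4,z)
B=lambda l,z: ray(c,(np.array(l,float)-[283,0])/3.9+[0,115]-.4,z)
W=lambda l,z: ray(c,np.array(l,float)/S-.2,z)
t=np.r_[W([(361,30),(420,30)],.01),A([(233,515),(61,518)],.01)][:,:2]
print("track",t.round(4).tolist(),np.linalg.norm(np.roll(t,-1,0)-t,axis=1).round(4))
o=t.mean(0);d=t[0]+t[1]-t[2]-t[3];a=np.arctan2(d[1],d[0]);print(o,a)
M=np.array([[np.cos(a),np.sin(a)],[-np.sin(a),np.cos(a)]])
L=lambda P:((P[:,:2]-o)@M.T).round(4).tolist()
print("stop top near edge z.028",L(A([(60,128),(218,128)],.028)),"block front top z.036",L(A([(72,297),(213,297)],.036)))
print("tab top corners",L(A([(111,358),(156,358),(113,450),(155,450)],.141)))
print("plate end tops z.111",L(A([(116,313),(152,313),(120,498),(155,498)],.111)))
b=B([(566,28),(737,36)],.012);print("board end",b.round(4).tolist(),np.linalg.norm(b[1]-b[0]))
for z in(.012,.02,.03):print("disc",z,B([(648,139)],z).round(4))
print("board cline",W([(114,191),(182,194),(190,380),(129,380)],.012).round(4).tolist())
print("slot",W([(152,278),(157,380)],.012).round(4).tolist())
```

```text
track [[0.6179, -0.252], [0.5769, -0.2922], [0.4039, -0.1179], [0.4451, -0.076]] [0.0575 0.2456 0.0588 0.2467]
[ 0.51092553 -0.18453188] -0.7919143124249631
stop top near edge z.028 [[0.0036, 0.0257], [0.0034, -0.0235]] block front top z.036 [[-0.0478, 0.0224], [-0.0479, -0.0219]]
tab top corners [[-0.0571, 0.0056], [-0.0571, -0.0056], [-0.0802, 0.0054], [-0.0802, -0.0052]]
plate end tops z.111 [[-0.0479, 0.0055], [-0.048, -0.0041], [-0.098, 0.005], [-0.0981, -0.0046]]
board end [[0.698, 0.0403, 0.012], [0.6448, -0.0072, 0.012]] 0.07134308298109648
disc 0.012 [[0.6452 0.0534 0.012 ]]
disc 0.02 [[0.6427 0.0498 0.02  ]]
disc 0.03 [[0.6397 0.0453 0.03  ]]
board cline [[0.6971, 0.04, 0.012], [0.6444, -0.0074, 0.012], [0.5077, 0.1506, 0.012], [0.5576, 0.1997, 0.012]]
slot [[0.6119, 0.0861, 0.012], [0.5347, 0.1772, 0.012]]
```

Run:
```python
from h import *
a=-.7925; u=np.array([np.cos(a),np.sin(a)]); o=np.array([.5110,-.1846])
P=lambda s,z:[*(o+s*u),z]
r=down(a+np.pi/2-np.pi)
bot.set_gripper(.6,25)
bot.goto(P(-.073,.2),r); bot.line_to(P(-.073,.108))
f0=bot.current_contact_force(); print("f0",f0)
bot.set_gripper(0,25); print(bot.current_opening(),bot.current_grip_force(),bot.current_contact_force())
bot.line_to(P(-.030,.108),max_speed=.06); print("f",bot.current_contact_force()@[*u,0])
s=-.030
while s<0:
    s+=.002; bot.line_to(P(s,.108),max_speed=.03); bot.hold(.1)
    f=bot.current_contact_force()@[*u,0]; print(round(s,4),round(float(f),2),((bot.current_ee_pos()[:2]-o)@u).round(4))
    if f<-10: break
bot.hold(.4)
print(bot.current_contact_force(),bot.current_clock())
```

```text
f0 [-0.07929069 -0.39561423  0.58159976]
0.10861668814229793 25.001211538910866 [-4.36170332 -2.69774696  1.42442896]
f 1.2661179141752208
-0.028 0.47 -0.0278
-0.026 0.39 -0.0258
-0.024 -0.28 -0.0238
-0.022 -1.54 -0.0221
-0.02 -7.43 -0.0219
-0.018 -14.29 -0.0217
[-14.76921554   5.04309859  13.07935707] 8.35
```

Run:
```python
from h import *
a=-.7925; u=np.array([np.cos(a),np.sin(a)]); o=np.array([.5110,-.1846]); n=np.array([-u[1],u[0]])
P=lambda s,z:[*(o+s*u),z]
bot.line_to(P(-.0208,.108)); bot.set_gripper(.35); bot.line_to(P(-.0208,.29),max_speed=.2)
c=bot.read_camera("wrist"); np.savez("w2.npz",**c)
cv2.imwrite("pics/w2.png",cv2.resize(c["pixels"],(800,600),interpolation=cv2.INTER_CUBIC))
m=o-.0215*u+.005*n; piv=np.array([.642,.0495]); b=2.294
d=m-piv; th=np.arctan2(d[1],d[0])%(2*np.pi); q=(th-b)/2-.3
print("marker",m,"th",th,"q",q,bot.current_clock())
for y in(b+.3,b+.3-np.pi):
    for k in(0,q): print(y+k,bot.inverse_kinematics([*piv,.145],down(y+k)))
```

```text
marker [ 0.49946611 -0.16577928] th 4.12756272720941 q 0.616781363604705 10.2167
2.594 [-1.10350113e-01  3.89247312e-01  1.45836989e+00 -4.44089210e-16
  1.29397545e+00 -2.70435011e+00]
3.210781363604705 [-1.10350113e-01  3.89247312e-01  1.45836989e+00 -4.44089210e-16
  1.29397545e+00  2.96205383e+00]
-0.5475926535897933 [-1.10350113e-01  3.89247312e-01  1.45836989e+00 -8.88178420e-16
  1.29397545e+00  4.37242541e-01]
0.06918871001491178 [-1.10350113e-01  3.89247312e-01  1.45836989e+00 -4.44089210e-16
  1.29397545e+00 -1.79538823e-01]
```

View pics/w2.png

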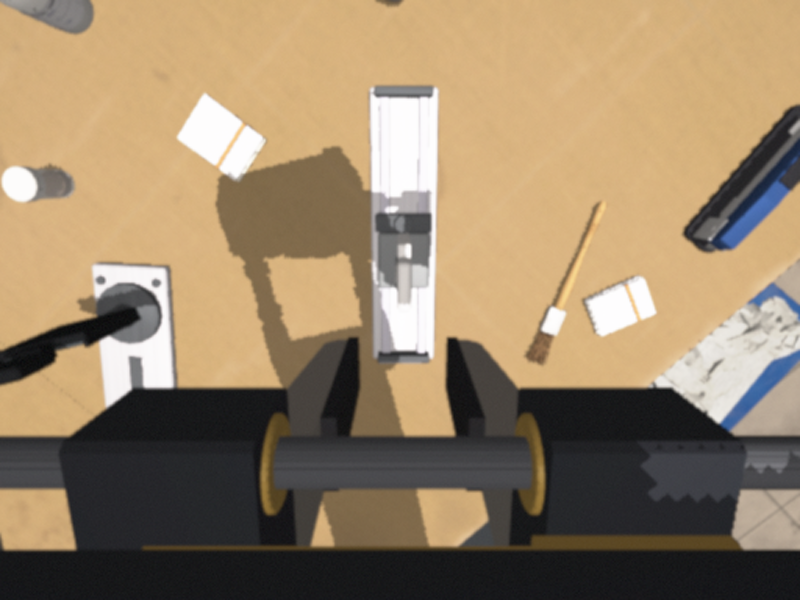

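The carriage block now touches the stop at about (403,228). Next I'll grip the handle and turn it.

Run:
```python
from h import *
piv=[.642,.0495]; y0=2.294+.3-np.pi; q=.617
bot.set_gripper(.6,25)
bot.goto([*piv,.27],down(y0)); bot.line_to([*piv,.2],max_speed=.1)
print(bot.current_contact_force())
bot.line_to([*piv,.146],max_speed=.08); print(bot.current_contact_force())
bot.set_gripper(0,25); print(bot.current_opening(),bot.current_grip_force(),bot.current_contact_force())
for k in np.linspace(0,q,7)[1:]:
    bot.line_to([*piv,.146],rot=down(y0+k)); 
    print(round(k,3),bot.current_contact_force().round(1),bot.current_ft_torque().round(2))
bot.hold(.3)
print(bot.current_opening(),bot.current_ee_pos(),bot.current_clock())
R=Ro.from_rotvec(bot.current_tool_rot()).as_matrix();print(np.arctan2(R[1,1],R[0,1]),y0+q)
o=[]
for n in("top","wrist"):
    c=bot.read_camera(n);np.savez(f"{n}3.npz",**c);o.append(c["pixels"])
o=[cv2.resize(o[0][140:260,180:380],(400,240),interpolation=cv2.INTER_CUBIC),cv2.resize(o[1],(400,300))]
im=np.zeros((300,800,3),np.uint8);im[:240,:400]=o[0];im[:,400:]=o[1];cv2.imwrite("pics/f3.png",im)
```

```text
[ 0.68051777  0.07470929 -0.45322721]
[-0.13941711 -0.41673822 -0.28786395]
0.10462456667128223 24.996564388275146 [-7.08065819  2.90443431  4.44691797]
0.103 [-6.3  1.9  3.8] [0.36 0.89 0.05]
0.206 [-6.4  1.9  4. ] [ 0.29  0.77 -0.01]
0.308 [-5.9  1.6  4.1] [ 0.28  0.78 -0.01]
0.411 [-5.1  2.6  3.4] [ 0.32  0.68 -0.01]
0.514 [-4.5  2.   4. ] [ 0.26  0.6  -0.06]
0.617 [-4.7  2.7  2.6] [ 0.26  0.59 -0.08]
0.1046848298687107 [0.6408989  0.05042734 0.14597871] 16.1917
0.0690931418300513 0.06940734641020674
```

View pics/f3.png

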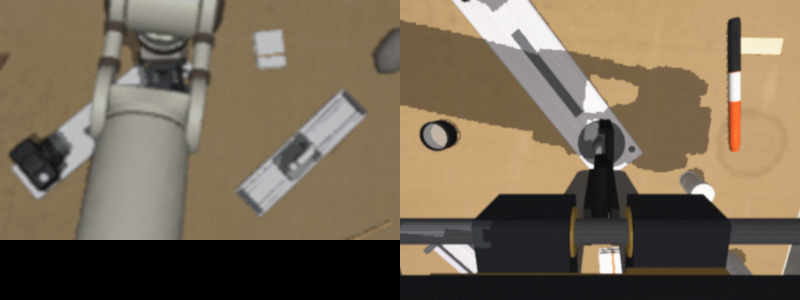

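The wrist view shows the blade square between the pads at about (603,165), and the top view shows the carriage at the stop at about (297,155). Handing in.

```bash
python3 -c "
from workcell import bot
print(bot.current_grip_force(),bot.job_done())"
```

```text
the job is handed in; nothing more can be done
24.994985461235046 None
```

I handed the job in with the carriage seated at the stop and the mirror handle still gripped at 25 N. I turned the mirror to about 0.617 rad, the angle I calculated to centre the marker plate, but I did not check the reflected view itself, and the hand-in returned no verdict.

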